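# Pack the camp kitchen box and shut its lid

## Task

Pack the plywood camp kitchen box so that it can be shut: push every spice jar that stands in it over onto its side, so that it lies flat in the lanes (tip the jars, never lift them), and put every mandarin and tea light from the worktop into the box's open compartment beside the lanes, none on top of another. Only when all is in, lower the lid gently until it is fully shut, without letting it drop, and leave the tuna tin on the worktop where it is.

Things in the scene. Friction and masses are not known exactly. Their poses are not given: they have to be found in the camera images.
- camp_box: plywood box fixed to the worktop, 196 mm along its x, 345 mm along its y, walls 70 mm high, 5 mm thick, floor 5 mm thick. Origin: centre of its underside; x points to the hinge side (away from the robot), y to its left, z up. A partition along x at y = -20 mm, 30 mm high, 5 mm thick, divides the compartment (-y side) from the lanes (+y side).
- lanes (a point): centre of the floor of the lanes' part of the box, 186 mm along the box's x, 185 mm along its y. Two ribs along y, 17 mm high, 5 mm thick, 31 mm either side, make three lanes along y, about 58 mm wide, centre lines at box x = -62, 0, +62 mm. A jar standing near one end of its lane has room to lie down only towards the other end.
- compartment (a point): centre of the compartment's floor, 5 mm above the worktop; the compartment is 186 mm along the box's x (+-93 mm) and 145 mm along its y (+-72.5 mm). Axes as the box.
- lid (a joint): angle of the lid in rad: 0 shut and flush on the walls, 1.57 upright, 2.05 leaning back at its stop; starts 1.9 to 2.05. The hinge axis lies along the box's y at box x = +98 mm, z = 70 mm. Lid 8 mm thick, 0.4 kg; hinge friction holds it above about 1.1 rad, below that it falls if let go.
- lid_handle (a point): centre of the lid's orange handle: a round bar of 12 mm diameter, 100 mm long along the box's y, 40 mm beyond the lid's free edge and in the lid's plane, 236 mm from the hinge axis (and 4 mm above the plane through it). When shut it is at box x = -138, y = 0, z = 74 mm. The bar can turn between the fingers, so it can be held from above all the way.
- spice_a_mid (a point): Spice jar A: round spice jar with a red cap: 45 mm diameter, 106 mm tall, 0.08 to 0.15 kg; the point is its centre, half-way up; z is its long axis towards the cap. It starts upright on the floor of the box in one of the three lanes, near one end of the lane. May be absent.
- spice_b_mid (a point): Spice jar B: round spice jar with a red cap: 45 mm diameter, 106 mm tall, 0.08 to 0.15 kg; the point is its centre, half-way up; z is its long axis towards the cap. It starts upright on the floor of the box in one of the three lanes, near one end of the lane. May be absent.
- spice_c_mid (a point): Spice jar C: round spice jar with a red cap: 45 mm diameter, 106 mm tall, 0.08 to 0.15 kg; the point is its centre, half-way up; z is its long axis towards the cap. It starts upright on the floor of the box in one of the three lanes, near one end of the lane. May be absent.
- mandarin_a_mid (a point): A mandarin, 61x60 mm and 50 mm tall; the point is its centre, 25 mm above the worktop at the start; z is up. It starts on the worktop right of the box. May be absent.
- mandarin_b_mid (a point): Another of the same: a mandarin, 61x60 mm and 50 mm tall; the point is its centre, 25 mm above the worktop at the start; z is up. It starts on the worktop right of the box. May be absent.
- tea_light_mid (a point): tea light in a grey cup, 38 mm diameter, 15 mm tall; the point is its centre, z up. It starts on the worktop right of the box. May be absent.
- tuna_mid (a point): tuna tin, 86 mm diameter, 40 mm tall, on the worktop; its centre. A bystander, to be left alone.

How it is judged:
By the outcome, as a careful person would: the job done as asked, in the order asked, and still so for the second after the job is handed in, with the robot touching nothing.
Of spice_a, spice_b, spice_c only 2 to 3 are there at a start; the rules pass over those that are not, and their reading is None.
Of mandarin_a, mandarin_b, tea_light only 2 to 3 are there at a start; the rules pass over those that are not, and their reading is None.
At some moment in a run one of mandarin_a, mandarin_b, tea_light may be knocked a few centimetres aside while the robot is not near it.
It also fails if it takes over 210 s, if anything falls off the work surface, if the arm or the gripper's body presses on something with over 40 N, if the wrist force passes 120 N, or if a joint passes its speed limit or range.

## Robot

A 7-joint arm with a two-finger parallel gripper is mounted at the origin on the work surface; the furniture and walls round the work are solid. World frame = base frame: x ahead of the robot, y to its left, z up, the work surface at z = 0. Lengths are in m, angles in degrees, forces in N, time in s.
With the tool pointing down it reaches from about 0.425 to 0.875 m from the base axis. Payload 4.7 kg.
Tool frame: the origin (TCP) lies between the finger pads; the fingertips stand 22 mm ahead of it and the grasp point (between the pads) lies 3 mm ahead of it (env.tip_reach is the distance from the TCP to the fingertips, in m); z points along the fingers, y is the line along which they close (so a half turn about z gives the same grasp; the last joint's range is limited). The gripper opens to 87 mm and grips with 3 to 60 N. Pads are 19 mm wide; open, the fingers measure 117 mm over their backs; the gripper's body (75 mm by 190 mm) begins 51 mm behind the grasp point.
Start: joints at [-66.801, 18.392, -4.016, 83.108, 1.295, 78.541, -3.26], TCP at [0.248, 0.601, 0.245] pointing down, gripper open.
Joint ranges: [-163.93, 163.93], [-17.29, 119.83], [-79.2, 71.16], [3.27, 140.29], [-89.18, 269.18], [5.43, 117.66], [-154.24, 154.24]. Speed limits (degrees/s): [147.25, 147.25, 180, 180, 180, 180, 180].

## Interface

Orientations are given as [roll, pitch, yaw] about the fixed x, y, z axes, in that order (R = Rz(yaw) Ry(pitch) Rx(roll)).
In Python, from cell import env gives the robot as it stands.
- The arm moves only by the shell command python3 -m creep 'ROWS' [FORCE]. ROWS is JSON, one flat list of numbers, 7 for each row, row after row: the finger opening in mm, from 0 to 87, then the shift along the tool's x, y, z in units of 30 mm (1.0 is 30 mm), then the turn, a rotation vector about the tool's x, y, z in units of 6 degrees (1.0 is 6 degrees). A call has 1 to 12 rows; each row is the pose to reach, as a shift and turn from the pose commanded when the call began, along the tool's axes at that moment; what a row does not reach only later rows make up. A row lasts 1/10 s, in which the tool goes at most 50 mm and 8.59 degrees, less where a joint would pass 70% of its speed; a pose out of reach is approached as far as the arm can. A call with a gripper value outside its range is refused whole. The fingers move at their own pace and stop on an object; FORCE is the grip in N (left out, the last holds). Time passes only in rows, so rows that repeat a pose let the fingers close. It gives the time, the measured TCP pose, the force, the opening and the grip force at its end, in the units of the state.
- env.get_obs(): the state, without advancing time (a new reading comes with each control period).
- env.read_camera(name): name is "side" or "top" or "wrist"; returns a dict with "color" (400x640x3 uint8, red, green, blue), "depth" (400x640 float32, m along the optical axis (not along the pixel's ray), 0 where there is no reading), "fovy" (degrees; the focal length in pixels is half the picture's height over the tangent of half this angle, whatever the lens; pixels are square), "cx", "cy" (the principal point, pixels), "D" ([k1, k2, p1, p2, k3] as OpenCV has them; the pictures are not rectified), "R" (3x3) and "t" (3): a world point X has camera coordinates R X + t. Camera axes: x right, y down, z forward; pixel columns grow to the right and rows downward; lengths in m; the calibration is good to about 2 mm. A picture is of the moment at which its call begins.
- env.sign_off(): hands the job in; it is judged then, once.
The state is a dict: "time_s": time; "qpos": joint angles; "joint_velocities": joint speeds; "effort": joint torques, N m; "tool_pos": TCP position; "tool_rot": TCP orientation; "force": force on the tool from outside, world axes, zero at the start; "wrist_torque": the same for the moment, N m; "grip_width": finger opening in m; "grasp_force": force on a finger pad.
Only numpy, scipy, OpenCV 4.12 (cv2) and the standard library are available. Lean on these libraries where they do the work, as an engineer would, in place of code of your own. Each camera call takes 0.05 s, during which the arm holds its last target. There are 200 camera calls.

## Working session

There is one attempt and no reset: what is moved stays moved. The work goes in short steps, Python scripts to look and compute and a shell command to move; the robot and the scene stay as the last step left them, time stands still between calls to the robot, and variables do not carry over. Pictures are saved under pics/ and viewed, at most 17 in all, crops included, and the job is handed in when it is done.

```bash
ls; mkdir -p pics; cat > h.py <<'E'
import numpy as np, cv2
from cell import env
def cam(n):
    c=env.read_camera(n); f=200/np.tan(np.radians(c['fovy'])/2)
    c['K']=np.array([[f,0,c['cx']],[0,f,c['cy']],[0,0,1.]]); c['D']=np.array(c['D'],float); c['R']=np.array(c['R']);c['t']=np.array(c['t']); return c
def save(c,p): cv2.imwrite(p,c['color'][:,:,::-1])
def ray(c,uv):
    p=cv2.undistortPoints(np.array(uv,float).reshape(-1,1,2),c['K'],c['D']).reshape(-1,2)
    return np.c_[p,np.ones(len(p))]
def onplane(c,uv,z):
    d=ray(c,uv)@c['R']; o=-c['R'].T@c['t']; return o+d*((z-o[2])/d[:,2])[:,None]
def cloud(c):
    v,u=np.mgrid[0:400,0:640]; d=c['depth'].ravel()
    P=ray(c,np.c_[u.ravel(),v.ravel()])*d[:,None]
    W=(P-c['t'])@c['R']; W[d==0]=np.nan; return W.reshape(400,640,3)
def proj(c,X):
    return cv2.projectPoints(np.array(X,float).reshape(-1,1,3),cv2.Rodrigues(c['R'])[0],c['t'],c['K'],c['D'])[0].reshape(-1,2)
E
python3 - <<'E'
from h import *
for n in ('top','side'):
    c=cam(n); save(c,f'pics/{n}0.png'); print(n,-c['R'].T@c['t'],c['fovy'],c['D'])
print(env.get_obs(),env.tip_reach)
E
```

```text
pics
top [0.16775346 0.14236916 1.47372385] 51.05364212523116 [-0.09593776  0.          0.          0.          0.        ]
side [ 0.00349852 -0.25873605  0.88213925] 55.652438839919874 [-0.03751226  0.          0.          0.          0.        ]
{'time_s': 0.1, 'qpos': array([-66.80218776,  18.43333026,  -4.01410538,  83.16701935,
         1.29583015,  78.54225846,  -3.26201739]), 'joint_velocities': array([-0.04161021, -0.05037996,  0.03077125, -0.14958902, -0.07542777,
       -0.01627961, -0.04774347]), 'effort': array([-3.11798940e-04, -4.92575276e+01, -4.05898131e-01, -3.13401926e+01,
       -6.40379917e-02,  3.95875785e-02,  6.20505648e-05]), 'tool_pos': array([0.24747857, 0.60054866, 0.2435953 ]), 'tool_rot': array([-1.79902665e+02,  6.78175156e-03,  1.57608563e+02]), 'force': array([-0.07108584, -0.62826372,  0.45496283]), 'wrist_torque': array([-0.01598728,  0.00014037, -0.003085  ]), 'grasp_force': 0.0, 'grip_width': 0.08736428143689083} 0.022
```

View pics/top0.png

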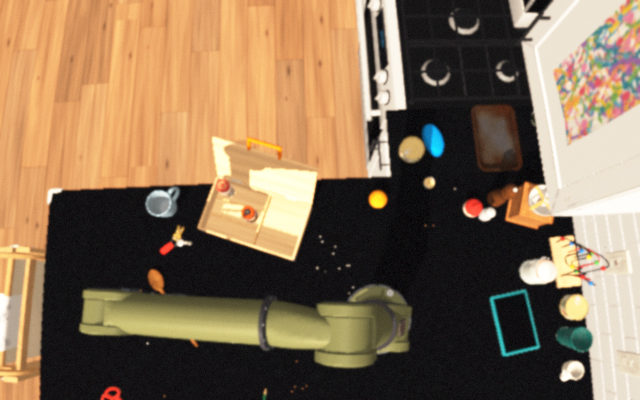

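View pics/side0.png

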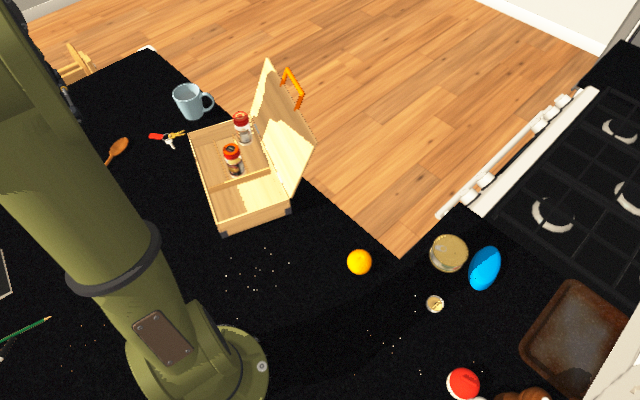

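```bash
python3 - <<'E'
from h import *
for n in ('top','side'):
    c=cam(n); W=cloud(c); hsv=cv2.cvtColor(c['color'],cv2.COLOR_RGB2HSV)
    print(n)
    def comps(m,name,amin=25):
        k,l,s,ce=cv2.connectedComponentsWithStats(m.astype(np.uint8))
        for i in range(1,k):
            if s[i,4]>=amin:
                w=W[l==i]; print(name,s[i],ce[i].round(1),np.nanmedian(w,0).round(3),np.nanpercentile(w[:,2],95).round(3) )
    x=W[...,0];y=W[...,1];z=W[...,2]
    reg=(x<1.1)&(y>-.6)&(z>-.02)
    comps(reg&(hsv[...,0]>12)&(hsv[...,0]<25)&(hsv[...,1]>220)&(hsv[...,2]>150),'orange')
    comps(reg&((hsv[...,0]<8)|(hsv[...,0]>172))&(hsv[...,1]>150)&(hsv[...,2]>90),'red',12)
    comps(reg&(z>0.008)&(z<0.06)&(y<0.05)&(y>-.3)&(x>0.25),'low')
    # box rim
    m=reg&(abs(z-0.07)<.005)&(y>0.15)&(x>.25)
    pts=W[m][:,:2].astype(np.float32); print('rim',len(pts),cv2.minAreaRect(pts), cv2.boxPoints(cv2.minAreaRect(pts)))
    m=reg&(hsv[...,2]>60)&(z<0.03)&(y>0.1)&(y<.65)&(x>.3)
    for px in ([(213,138),(316,172),(296,258),(198,229),(264,146),(222,187),(248,213),(429,183),(411,150),(377,199),(280,225)] if n=='top' else [(435,303),(448,252),(359,262),(267,60),(314,143),(224,234),(190,132),(292,87)]):
        print(px,W[px[1],px[0]].round(3))
E
python3 - <<'E'
import cv2
a=cv2.imread('pics/top0.png')[120:270,180:450];b=cv2.imread('pics/side0.png')[40:250,170:470]
cv2.imwrite('pics/c1.png',cv2.resize(a,None,fx=2.9,fy=2.9,interpolation=2))
E
```

```text
top
orange [248 139  14   9  34] [251.6 141.7] [0.63  0.223 0.288] 0.295
orange [369 191  18  15  89] [378.1 196.4] [ 0.401 -0.141  0.042] 0.049
red [596  80   4   5  13] [597.3  82.5] [ 0.374 -0.507  0.733] 0.738
red [624  94   5   5  17] [625.6  95.8] [ 0.316 -0.491  0.803] 0.809
red [218 180  11  12  48] [224.9 186.8] [0.567 0.355 0.11 ] 0.115
red [465 198  19  19 235] [473.7 206.4] [ 0.261 -0.445  0.043] 0.056
red [159 242  15  13 126] [166.2 248. ] [0.449 0.635 0.002] 0.008
red [100 386  22  14 207] [111.2 393.5] [0.018 0.944 0.006] 0.013
low [399 139  14  23 179] [405.2 151.1] [ 0.526 -0.285  0.036] 0.043
low [370 190  17  17 233] [377.9 198.3] [ 0.389 -0.132  0.044] 0.052
rim 517 ((0.5105348825454712, 0.3712511658668518), (0.5344874262809753, 0.20228669047355652), 54.90653610229492) [[0.27413628 0.21073677]
 [0.43965036 0.09443976]
 [0.74693346 0.5317656 ]
 [0.5814194  0.6480626 ]]
(213, 138) [0.692 0.333 0.248]
(316, 172) [0.494 0.059 0.236]
(296, 258) [0.28  0.202 0.001]
(198, 229) [ 0.483  0.509 -0.004]
(264, 146) [ 1.045  0.232 -0.914]
(222, 187) [0.572 0.367 0.113]
(248, 
[... 547 characters left out ...]
.448 0.294 0.101] 0.11
red [450 368  30  32 747] [464.3 383. ] [ 0.253 -0.445  0.044] 0.056
low [430 235  22  30 349] [439.1 247.7] [ 0.519 -0.287  0.036] 0.04
low [347 250  24  25 487] [358.7 261.8] [ 0.379 -0.135  0.042] 0.049
rim 799 ((0.5072841644287109, 0.3743732273578644), (0.5413820147514343, 0.20102328062057495), 55.13375473022461) [[0.27007157 0.20973304]
 [0.43500894 0.09481552]
 [0.74449676 0.5390134 ]
 [0.5795594  0.6539309 ]]
(435, 303) [ 0.394 -0.333  0.009]
(448, 252) [ 0.52  -0.31   0.034]
(359, 262) [ 0.377 -0.136  0.047]
(267, 60) [0.682 0.326 0.248]
(314, 143) [0.494 0.059 0.245]
(224, 234) [0.277 0.206 0.017]
(190, 132) [0.477 0.488 0.067]
(292, 87) [ 1.76   1.056 -0.912]
```

View pics/c1.png

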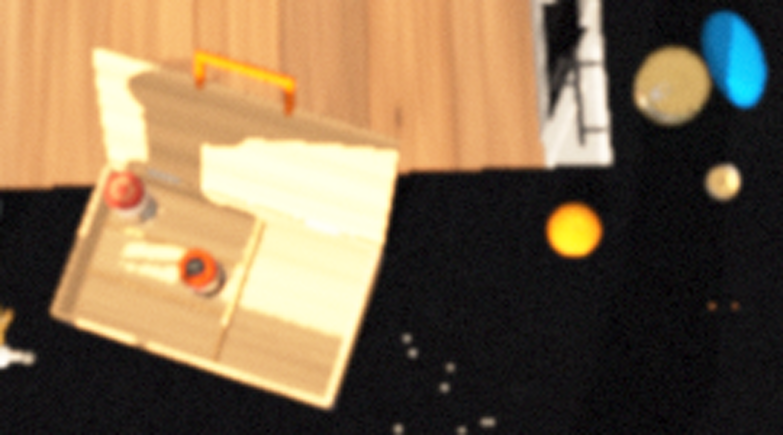

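```bash
python3 - <<'E'
from h import *
b=cv2.imread('pics/side0.png')[50:250,170:370]
cv2.imwrite('pics/c2.png',cv2.resize(b,None,fx=3,fy=3,interpolation=2))
c=cam('top')
P=onplane(c,[(294.1,260.3),(197.6,228.6),(217.2,177.9),(312.8,203.8)],.07); print(P.round(3))
for i in range(4): d=P[(i+1)%4]-P[i]; print(np.linalg.norm(d).round(3),np.degrees(np.arctan2(d[1],d[0])).round(1))
print(onplane(c,[(222.6,185.5),(248.3,213)],.106).round(3), onplane(c,[(377.9,199)],.025).round(3), onplane(c,[(429.4,182.8)],.015).round(3),onplane(c,[(411.5,149.5)],.04).round(3))
s=cam('side'); print(onplane(s,[(359,262)],.025).round(3), onplane(s,[(435,302)],.012).round(3))
print(onplane(s,[(241,116),(232.5,149)],.106).round(3))
E
```

```text
[[0.27  0.208 0.07 ]
 [0.469 0.492 0.07 ]
 [0.621 0.383 0.07 ]
 [0.434 0.092 0.07 ]]
0.347 54.9
0.187 -35.7
0.346 -122.8
0.201 144.8
[[0.578 0.365 0.106]
 [0.461 0.307 0.106]] [[ 0.39  -0.134  0.025]] [[ 0.392 -0.334  0.015]] [[ 0.524 -0.307  0.04 ]]
[[ 0.387 -0.133  0.025]] [[ 0.395 -0.332  0.012]]
[[0.581 0.367 0.106]
 [0.467 0.308 0.106]]
```

View pics/c2.png

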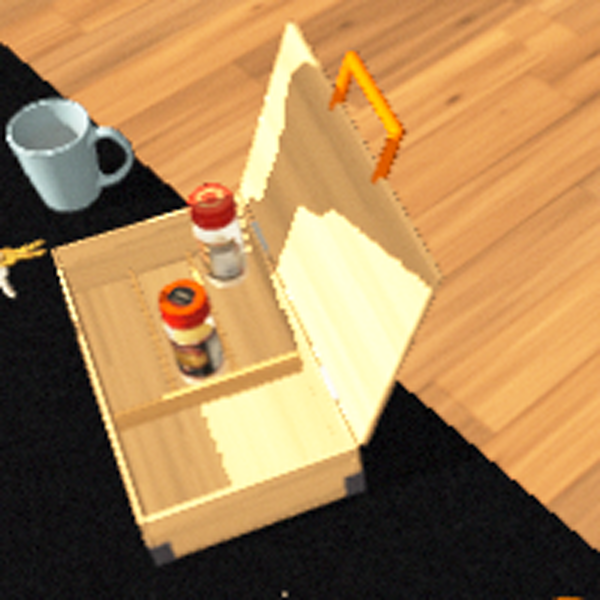

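```bash
cat >> h.py <<'E'
from scipy.spatial.transform import Rotation as Rn
C=np.array([.449,.294]); YB=np.radians(-35)
def b2w(x,y,z): return [C[0]+x*np.cos(YB)-y*np.sin(YB), C[1]+x*np.sin(YB)+y*np.cos(YB), z]
def w2b(p):
    d=np.array(p[:2])-C; return np.array([d[0]*np.cos(YB)+d[1]*np.sin(YB),-d[0]*np.sin(YB)+d[1]*np.cos(YB)])
def go(p,yaw=None,tilt=None,o=None):
    o=o or env.get_obs(); R0=Rn.from_euler('xyz',o['tool_rot'],degrees=True)
    R1=R0 if yaw is None else (Rn.from_euler('xyz',[180,0,yaw],degrees=True))
    if tilt is not None: R1=Rn.from_rotvec(np.radians(tilt))*R1
    s=R0.inv().apply(np.array(p)-o['tool_pos'])/.03; r=np.degrees((R0.inv()*R1).as_rotvec())/6
    print('shift',s.round(2),'turn',r.round(2))
def look(n,p):
    c=cam(n); save(c,p); return c
E
python3 - <<'E'
from h import *
go(b2w(.063,.188,.235),145); go(b2w(.063,.188,.110),145)
E
```

```text
shift [-13.52  -1.24   0.31] turn [-0.01  0.    2.1 ]
shift [-13.52  -1.24   4.47] turn [-0.01  0.    2.1 ]
```

```bash
python3 -m creep '[0,-1.5,-0.1,0,0,0,0.3, 0,-3,-0.3,0,0,0,0.6, 0,-4.5,-0.4,0,0,0,0.9, 0,-6,-0.6,0,0,0,1.2, 0,-7.5,-0.7,0,0,0,1.5, 0,-9,-0.9,0,0,0,1.8, 0,-10.5,-1,0,0,0,2.1, 0,-12,-1.1,0,0,0,2.1, 0,-13,-1.2,0,0,0,2.1, 0,-13.5,-1.24,0,0,0,2.1, 0,-13.5,-1.24,0.3,0,0,2.1, 0,-13.5,-1.24,0.3,0,0,2.1]' 20
python3 - <<'E'
from h import *
o=env.get_obs();print(o['tool_pos'],o['tool_rot'])
go(b2w(.063,.188,.110),145)
c=look('wrist','pics/w1.png');c=look('top','pics/t1.png')
cv2.imwrite('pics/cmb.png',np.hstack([cv2.imread('pics/w1.png')[:, ::],cv2.imread('pics/t1.png')[:,:]])[:, ::1][::1] if 0 else cv2.resize(np.hstack([cv2.imread('pics/w1.png'),cv2.resize(cv2.imread('pics/t1.png')[120:270,180:420],(640,400))]),(800,250)))
E
```

```text
time_s: 1.5
tool_pos: [0.6056, 0.4137, 0.2335]
tool_rot: [-179.9, -0.2, 145.1]
force: [-1.2, 1.1, -0.4]
grip_width: 0.0028
grasp_force: 0.0
[0.60563254 0.41365182 0.23348321] [-1.79860564e+02 -1.70692679e-01  1.45115208e+02]
shift [-0.12  0.01  4.12] turn [-0.02 -0.03  0.02]
```

View pics/cmb.png

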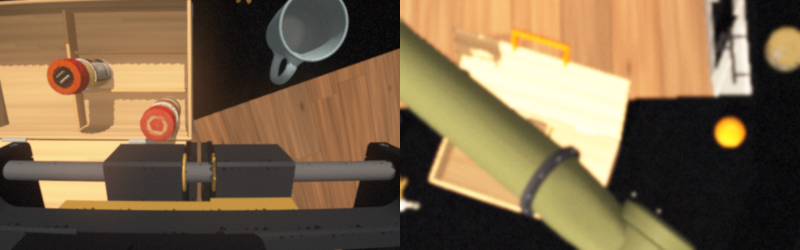

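```bash
python3 - <<'E'
from h import *
c=cam('wrist'); k=640/400
P=onplane(c,[(160*k,120*k),(66*k,75*k)],.111); print([ (p.round(3),w2b(p).round(3)) for p in P])
P=onplane(c,[(190*k,0),(193*k,138*k),(190*k,70*k)],.07);print([w2b(p).round(3) for p in P])
E
```

```text
[(array([0.577, 0.375, 0.111]), array([0.058, 0.139])), (array([0.465, 0.314, 0.111]), array([0.002, 0.026]))]
[array([-0.091,  0.177]), array([0.097, 0.18 ]), array([-0.002,  0.176])]
```

```bash
python3 -m creep '[0,-0.1,0,0.7,0,0,0, 0,-0.1,0,1.4,0,0,0, 0,-0.1,0,2.1,0,0,0, 0,-0.1,0,2.8,0,0,0, 0,-0.1,0,3.5,0,0,0, 0,-0.1,0,4.1,0,0,0, 0,-0.1,0,4.1,0,0,0, 0,-0.1,-0.2,4.1,0,0,0, 0,-0.1,-0.4,4.1,0,0,0, 0,-0.1,-0.6,4.1,0,0,0, 0,-0.1,-0.75,4.1,0,0,0, 0,-0.1,-0.9,4.1,0,0,0]'
python3 -m creep '[0,0,-0.15,0,0,0,0, 0,0,-0.3,0,0,0,0, 0,0,-0.45,0,0,0,0, 0,0,-0.6,0,0,0,0, 0,0,-0.75,0,0,0,0, 0,0,-0.9,0,0,0,0, 0,0,-1.05,0,0,0,0, 0,0,-1.2,0,0,0,0, 0,0,-1.35,0,0,0,0, 0,0,-1.5,0,0,0,0, 0,0,-1.5,0,0,0,0]'
python3 - <<'E'
from h import *
print(w2b(env.get_obs()['tool_pos']))
c=look('wrist','pics/w2.png');c=look('side','pics/s2.png')
cv2.imwrite('pics/cmb2.png',cv2.resize(np.hstack([cv2.imread('pics/w2.png'),cv2.resize(cv2.imread('pics/s2.png')[40:250,150:450],(640,400))]),(800,250)))
E
```

```text
time_s: 2.85
tool_pos: [0.5951, 0.3882, 0.1135]
tool_rot: [179.9, 0.0, 145.0]
force: [0.8, -0.5, 0.6]
grip_width: 0.0007
grasp_force: 0.2
time_s: 3.95
tool_pos: [0.5689, 0.3509, 0.1126]
tool_rot: [-180.0, 0.0, 145.0]
force: [0.8, 0.3, 0.1]
grip_width: 0.0006
grasp_force: 0.0
[0.06556397 0.11542341]
```

View pics/cmb2.png

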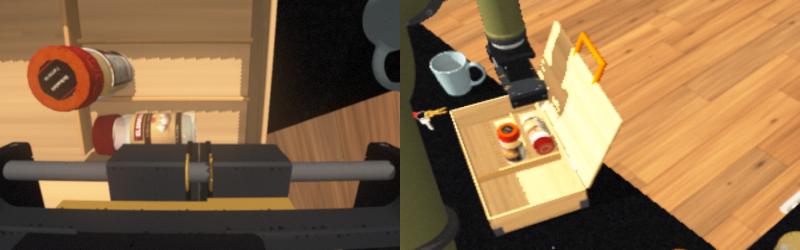

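```bash
python3 - <<'E'
from h import *
go(b2w(.003,-.034,.19),145);go(b2w(.003,-.034,.112),145)
E
```

```text
shift [ 2.08 -5.   -2.58] turn [0. 0. 0.]
shift [ 2.08 -5.    0.02] turn [0. 0. 0.]
```

```bash
python3 -m creep '[0,0,0,-0.8,0,0,0, 0,0,0,-1.7,0,0,0, 0,0,0,-2.6,0,0,0, 0,0.6,-1.2,-2.6,0,0,0, 0,1.2,-2.5,-2.6,0,0,0, 0,1.7,-3.7,-2.6,0,0,0, 0,2.1,-5,-2.6,0,0,0, 0,2.1,-5,-2.6,0,0,0, 0,2.1,-5,-1.8,0,0,0, 0,2.1,-5,-0.9,0,0,0, 0,2.1,-5,0,0,0,0, 0,2.1,-5,0,0,0,0]'
python3 -m creep '[0,0,0.2,0,0,0,0, 0,0,0.4,0,0,0,0, 0,0,0.6,0,0,0,0, 0,0,0.75,0,0,0,0, 0,0,0.9,0,0,0,0, 0,0,1.05,0,0,0,0, 0,0,1.2,0,0,0,0, 0,0,1.4,0,0,0,0, 0,0,1.6,0,0,0,0, 0,0,1.8,0,0,0,0, 0,0,2.0,0,0,0,0, 0,0,2.2,0,0,0,0]'
python3 - <<'E'
from h import *
print(w2b(env.get_obs()['tool_pos']))
c=look('wrist','pics/w3.png');c=look('side','pics/s3.png')
cv2.imwrite('pics/cmb3.png',cv2.resize(np.hstack([cv2.imread('pics/w3.png'),cv2.resize(cv2.imread('pics/s3.png')[40:310,120:480],(640,400))]),(800,250)))
E
```

```text
time_s: 5.25
tool_pos: [0.4296, 0.2637, 0.1094]
tool_rot: [-179.7, -0.1, 145.0]
force: [0.0, -1.3, -0.0]
grip_width: 0.0009
grasp_force: 0.0
time_s: 6.45
tool_pos: [0.4696, 0.3194, 0.1125]
tool_rot: [180.0, 0.0, 145.0]
force: [0.5, 0.5, -0.0]
grip_width: 0.0004
grasp_force: 0.0
[0.00230443 0.03267626]
```

View pics/cmb3.png

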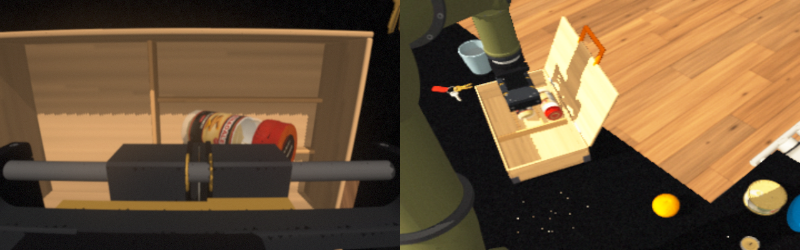

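```bash
python3 -m creep '[0,0,0,-1.4,0,0,0, 0,0,0,-2.8,0,0,0, 0,0,0,-4.2,0,0,0, 0,0,0,-5.6,0,0,0, 0,0,0,-7,0,0,0, 0,0,0,-8.2,0,0,0, 0,0,0,-8.2,0,0,0]'
python3 - <<'E'
from h import *
go([.41,-.14,.22],92);go([.41,-.14,.345],92)
c=cam('side');W=cloud(c);hsv=cv2.cvtColor(c['color'],cv2.COLOR_RGB2HSV)
m=(hsv[...,0]>12)&(hsv[...,0]<25)&(hsv[...,1]>220)&(hsv[...,2]>150)&(W[...,2]<.06)&(W[...,2]>0)&(W[...,1]<.1)
print(np.median(np.argwhere(m),0))
E
```

```text
time_s: 7.25
tool_pos: [0.471, 0.3199, 0.3649]
tool_rot: [179.4, 0.2, 145.0]
force: [0.7, 0.0, 0.2]
grip_width: 0.0004
grasp_force: 0.0
shift [ -7.12 -13.77   4.71] turn [ 0.1  -0.02  8.83]
shift [ -7.13 -13.73   0.55] turn [ 0.1  -0.02  8.83]
[262. 363.]
```

```bash
python3 -m creep '[85,-0.7,-1.4,0,0,0,0.9, 85,-1.4,-2.8,0,0,0,1.8, 85,-2.1,-4.1,0,0,0,2.7, 85,-2.8,-5.5,0,0,0,3.6, 85,-3.6,-6.9,0,0,0,4.5, 85,-4.3,-8.2,0.2,0,0,5.4, 85,-5,-9.6,0.2,0,0,6.3, 85,-5.7,-11,0.5,0,0,7.2, 85,-6.4,-12.4,1.5,0,0,8, 85,-7,-13.5,2.5,0,0,8.8, 85,-7.1,-13.8,3.5,0,0,8.8, 85,-7.1,-13.8,4,0,0,8.8]'
python3 - <<'E'
from h import *
o=env.get_obs();print(o['tool_pos'],o['tool_rot'])
for n in('wrist','side'):
    c=look(n,f'pics/{n}4.png');hsv=cv2.cvtColor(c['color'],cv2.COLOR_RGB2HSV)
    m=((hsv[...,0]>12)&(hsv[...,0]<25)&(hsv[...,1]>220)&(hsv[...,2]>150)).astype(np.uint8)
    W=cloud(c); m&=(W[...,2]<.06)&(W[...,1]<.1)
    k,l,s,ce=cv2.connectedComponentsWithStats(m)
    for i in range(1,k):
        if s[i,4]>80: print(n,s[i],onplane(c,[s[i,:2]+s[i,2:4]/2.],.028).round(3))
go([.389,-.134,.03],92)
cv2.imwrite('pics/cmb4.png',cv2.resize(np.hstack([cv2.imread('pics/wrist4.png'),cv2.resize(cv2.imread('pics/side4.png')[40:310,120:480],(640,400))]),(800,250)))
E
```

```text
time_s: 8.5
tool_pos: [0.4032, -0.1445, 0.2346]
tool_rot: [-179.7, -0.1, 91.9]
force: [0.8, 0.3, 0.9]
grip_width: 0.0831
grasp_force: 0.0
[ 0.40321908 -0.14450899  0.2346116 ] [-1.79685685e+02 -5.71508393e-02  9.19127774e+01]
side [347 249  24  26 181] [[ 0.385 -0.133  0.028]]
shift [ 0.29 -0.44  6.84] turn [-0.06 -0.01  0.02]
```

View pics/cmb4.png

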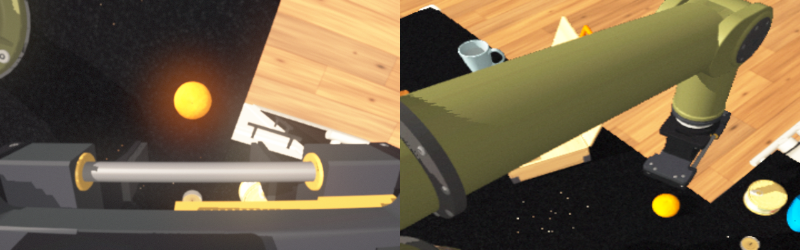

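```bash
python3 - <<'E'
from h import *
c=cam('wrist');print(onplane(c,[(309,160)],.025), (-c['R'].T@c['t']).round(3))
E
python3 -m creep '[85,0.1,-0.2,1,0,0,0, 85,0.3,-0.4,2,0,0,0, 85,0.3,-0.4,3,0,0,0, 85,0.3,-0.4,4,0,0,0, 85,0.3,-0.4,4,0,0,0]'
python3 - <<'E'
from h import *
go([.389,-.134,.03],92)
c=cam('wrist');save(c,'pics/w5.png');hsv=cv2.cvtColor(c['color'],cv2.COLOR_RGB2HSV)
m=((hsv[...,0]>8)&(hsv[...,0]<28)&(hsv[...,1]>180)&(hsv[...,2]>100)).astype(np.uint8);m[250:]=0
k,l,s,ce=cv2.connectedComponentsWithStats(m)
for i in range(1,k):
    if s[i,4]>300: print(s[i],onplane(c,[s[i,:2]+s[i,2:4]/2.],.028).round(3))
E
```

```text
[[ 0.39305131 -0.13117819  0.025     ]] [ 0.402 -0.071  0.376]
time_s: 9.15
tool_pos: [0.3919, -0.1328, 0.1162]
tool_rot: [-179.7, -0.0, 92.3]
force: [0.3, 0.4, -0.3]
grip_width: 0.0846
grasp_force: 0.0
shift [-0.04 -0.08  2.88] turn [-0.06 -0.    0.05]
[ 255  137  125  113 5815] [[ 0.391 -0.124  0.028]]
```

```bash
python3 -m creep '[85,0.05,-0.05,0.8,0,0,0, 85,0.1,-0.05,1.6,0,0,0, 85,0.1,-0.05,2.3,0,0,0, 85,0.1,-0.05,2.85,0,0,0, 85,0.1,-0.05,2.85,0,0,0, 40,0.1,-0.05,2.85,0,0,0, 40,0.1,-0.05,2.85,0,0,0, 40,0.1,-0.05,2.85,0,0,0, 40,0.1,-0.05,2.85,0,0,0, 40,0.1,-0.05,2.85,0,0,0, 40,0.1,-0.05,2.85,0,0,0]' 12
python3 - <<'E'
from h import *
o=env.get_obs();print(o['grip_width'],o['grasp_force'])
look('wrist','pics/w6.png');go([.389,-.134,.2],92)
E
```

```text
time_s: 10.3
tool_pos: [0.3927, -0.1309, 0.0336]
tool_rot: [180.0, -0.0, 92.2]
force: [-0.8, 1.0, 5.5]
grip_width: 0.0565
grasp_force: 12.0
0.056515833360898916 12.000459241680801
shift [-0.1  -0.13 -5.55] turn [ 0.   -0.    0.04]
```

View pics/w6.png

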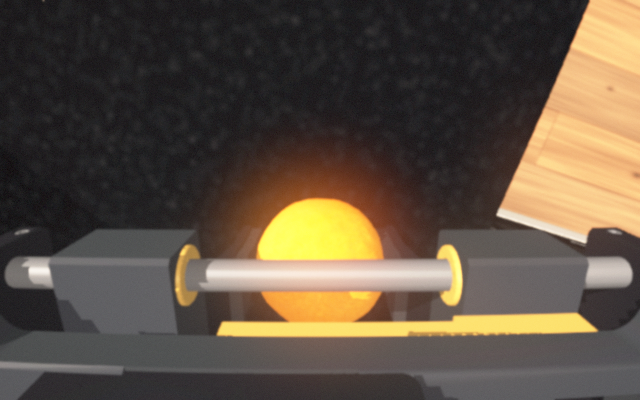

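```bash
python3 -m creep '[40,0,0,-0.7,0,0,0, 40,0,0,-2,0,0,0, 40,0,0,-3.5,0,0,0, 40,0,0,-5,0,0,0, 40,0,0,-6.5,0,0,0, 40,0,0,-8,0,0,0, 40,0,0,-9.5,0,0,0, 40,0,0,-10.5,0,0,0, 40,0,0,-10.5,0,0,0]'
python3 - <<'E'
from h import *
print(env.get_obs()['grip_width'])
go(b2w(-.025,-.095,.35),145);go(b2w(-.025,-.095,.041),145)
print(b2w(-.025,-.095,0))
E
```

```text
time_s: 11.25
tool_pos: [0.3943, -0.1314, 0.3522]
tool_rot: [179.5, 0.0, 92.2]
force: [0.5, -0.0, -0.8]
grip_width: 0.0564
grasp_force: 12.0
0.05639935737157096
shift [12.08 -0.21  0.07] turn [ 0.07  0.04 -8.8 ]
shift [12.09 -0.3  10.37] turn [ 0.07  0.04 -8.8 ]
[np.float64(0.37403143743942585), np.float64(0.2305199667013219), 0]
```

```bash
python3 -m creep '[40,1.2,0.6,0,0,0,-0.9, 40,2.5,1.1,0,0,0,-1.8, 40,3.8,1.5,0,0,0,-2.7, 40,5.1,1.7,0,0,0,-3.6, 40,6.4,1.7,0,0,0,-4.5, 40,7.7,1.4,0,0,0,-5.4, 40,9,1,0,0,0,-6.3, 40,10.2,0.6,0,0,0,-7.2, 40,11.2,0.2,0,0,0,-8, 40,12.1,-0.2,0,0,0,-8.8, 40,12.1,-0.3,0,0,0,-8.8, 40,12.1,-0.3,0,0,0,-8.8]'
python3 - <<'E'
from h import *
go(b2w(-.025,-.095,.041),145)
o=env.get_obs();print(w2b(o['tool_pos']),o['grip_width'])
look('wrist','pics/w7.png')
E
```

```text
time_s: 12.45
tool_pos: [0.3689, 0.2314, 0.3469]
tool_rot: [-179.9, -0.0, 145.1]
force: [1.1, -1.1, -1.0]
grip_width: 0.0569
grasp_force: 12.0
shift [-0.16  0.1  10.2 ] turn [-0.02 -0.    0.01]
[-0.02972016 -0.09728273] 0.05690913087440248
```

View pics/w7.png

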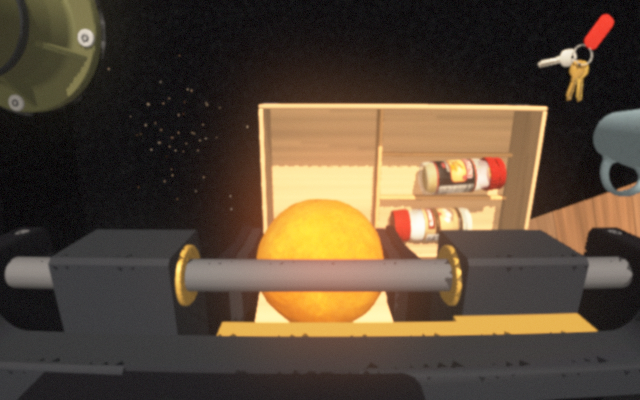

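```bash
python3 -m creep '[40,-0.1,0.1,1.5,0,0,0, 40,-0.15,0.1,3,0,0,0, 40,-0.15,0.1,4.5,0,0,0, 40,-0.15,0.1,6,0,0,0, 40,-0.15,0.1,7.3,0,0,0, 40,-0.15,0.1,8.5,0,0,0, 40,-0.15,0.1,9.3,0,0,0, 40,-0.15,0.1,9.8,0,0,0, 40,-0.15,0.1,10.1,0,0,0, 40,-0.15,0.1,10.2,0,0,0, 40,-0.15,0.1,10.2,0,0,0]'
python3 - <<'E'
from h import *
o=env.get_obs();print(w2b(o['tool_pos']))
E
```

```text
time_s: 13.6
tool_pos: [0.3754, 0.2309, 0.0422]
tool_rot: [180.0, 0.0, 144.9]
force: [0.6, 0.3, -0.6]
grip_width: 0.0571
grasp_force: 12.0
[-0.02413696 -0.09387325]
```

```bash
python3 -m creep '[40,0,0,0.06,0,0,0, 58,0,0,0.06,0,0,0, 62,0,0,0.06,0,0,0, 68,0,0,0.06,0,0,0, 74,0,0,0.06,0,0,0, 82,0,0,0.06,0,0,0, 82,0,0,0.06,0,0,0, 82,0,0,-0.5,0,0,0, 82,0,0,-1.5,0,0,0, 82,0,0,-3,0,0,0, 82,0,0,-4.5,0,0,0, 82,0,0,-6,0,0,0]'
python3 -m creep '[60,0,0,-1.3,0,0,0, 60,0,0,-2.6,0,0,0, 60,0,0,-3.9,0,0,0, 60,0,0,-4.6,0,0,0, 60,0,0,-4.6,0,0,0]'
python3 - <<'E'
from h import *
s=cam('side');save(s,'pics/s8.png'); t=cam('top');save(t,'pics/t8.png');w=cam('wrist');save(w,'pics/w8.png')
go([.395,-.332,.3],92-22)
cv2.imwrite('pics/cmb8.png',cv2.resize(np.hstack([cv2.imread('pics/w8.png'),cv2.imread('pics/s8.png')]),(800,250)))
E
```

```text
time_s: 14.8
tool_pos: [0.3746, 0.2311, 0.2238]
tool_rot: [180.0, 0.0, 145.0]
force: [1.1, -0.3, 0.0]
grip_width: 0.082
grasp_force: 0.0
time_s: 15.3
tool_pos: [0.376, 0.2321, 0.3636]
tool_rot: [179.6, 0.1, 145.0]
force: [0.3, -0.7, -0.8]
grip_width: 0.0609
grasp_force: 0.0
shift [-11.32 -14.98   1.98] turn [-2.00e-02  1.00e-02  1.25e+01]
```

View pics/cmb8.png

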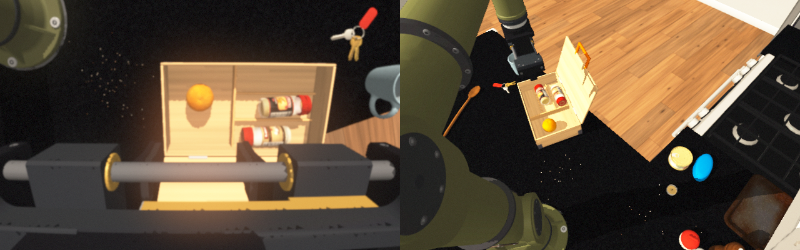

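```bash
python3 -m creep '[60,-1.1,-0.8,0,0,0,0.9, 60,-2.2,-1.6,0,0,0,1.8, 60,-3.3,-2.4,0,0,0,2.7, 60,-4.4,-3.2,0,0,0,3.6, 60,-5.6,-4,0,0,0,4.5, 60,-6.7,-4.8,0,0,0,5.4, 60,-7.3,-6.1,0,0,0,6.4, 60,-8,-7.5,0,0,0,7.4, 60,-8.6,-8.9,0,0,0,8.4, 60,-9.2,-10.2,0.4,0,0,9.4, 60,-9.8,-11.5,0.8,0,0,10.4, 60,-10.4,-12.8,1.2,0,0,11.4]'
python3 - <<'E'
from h import *
go([.394,-.333,.2],70); print(env.get_obs()['tool_pos'])
E
```

```text
time_s: 16.65
tool_pos: [0.409, -0.2634, 0.3221]
tool_rot: [-179.9, -0.0, 76.4]
force: [1.4, -0.3, 0.8]
grip_width: 0.0602
grasp_force: 0.0
shift [-2.38  0.07  4.07] turn [-0.02 -0.    1.06]
[ 0.40895824 -0.26336285  0.32212268]
```

```bash
python3 -m creep '[60,-0.8,0,1,0,0,0.5, 60,-1.6,0,2.3,0,0,1, 60,-2.4,0.1,3.5,0,0,1, 60,-2.4,0.1,4.7,0,0,1, 60,-2.4,0.1,5.5,0,0,1, 60,-2.4,0.1,5.8,0,0,1, 60,-2.4,0.1,5.8,0,0,1]' 8
python3 - <<'E'
from h import *
o=env.get_obs();print(o['tool_pos'],o['tool_rot'][2])
w=cam('wrist');save(w,'pics/w9.png'); W=cloud(w)
m=((W[...,2]>.006)&(W[...,2]<.025)&(W[...,1]<-.27)&(W[...,1]>-.4)&(W[...,0]>.33)&(W[...,0]<.46)).astype(np.uint8);m[235:]=0
k,l,s,ce=cv2.connectedComponentsWithStats(m)
for i in range(1,k):
    if s[i,4]>100: print(s[i],ce[i],np.nanmedian(W[l==i],0).round(3),onplane(w,[ce[i]],.013).round(3))
go([.394,-.333,.021],70)
E
```

```text
time_s: 17.35
tool_pos: [0.3953, -0.3319, 0.1482]
tool_rot: [-179.8, -0.0, 70.6]
force: [-0.3, -0.4, -0.8]
grip_width: 0.06
grasp_force: 0.0
[ 0.39525127 -0.33194583  0.14823709] 70.6060220580271
[ 297  169   46   47 1688] [319.51244076 191.97985782] [ 0.395 -0.335  0.009] [[ 0.395 -0.335  0.013]]
shift [-0.04 -0.06  4.29] turn [-0.01  0.    0.1 ]
```

View pics/w9.png

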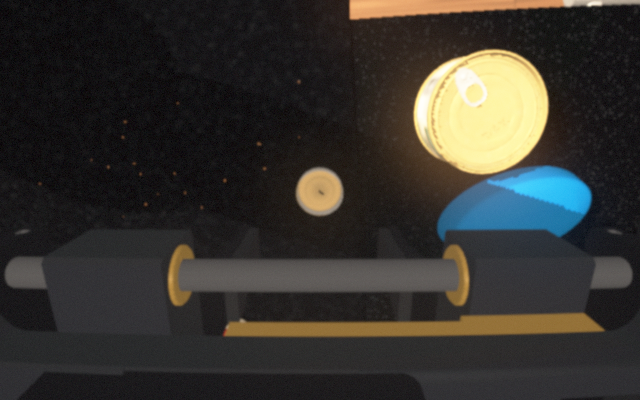

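```bash
python3 - <<'E'
from h import *
w=cam('wrist'); W=cloud(w); hsv=cv2.cvtColor(w['color'],cv2.COLOR_RGB2HSV)
m=(hsv[...,0]>95)&(hsv[...,0]<125)&(hsv[...,1]>150)
p=W[m]; print(np.nanpercentile(p,[2,50,98],axis=0).round(3))
E
python3 -m creep '[60,-0.1,-0.05,1.3,0,0,0, 60,-0.1,-0.05,2.4,0,0,0, 60,-0.1,-0.05,2.4,0,0,0]'
```

```text
[[ 0.482 -0.426  0.001]
 [ 0.55  -0.393  0.034]
 [ 0.599 -0.373  0.037]]
time_s: 17.75
tool_pos: [0.3925, -0.3336, 0.0759]
tool_rot: [-179.7, -0.1, 70.6]
force: [-0.1, 0.3, -0.8]
grip_width: 0.06
grasp_force: 0.0
```

```bash
python3 -m creep '[60,0,0.05,0.6,0,0,0, 60,0,0.05,1.1,0,0,0, 60,0,0.05,1.45,0,0,0, 60,0,0.05,1.65,0,0,0, 60,0,0.05,1.65,0,0,0, 25,0,0.05,1.65,0,0,0, 25,0,0.05,1.65,0,0,0, 25,0,0.05,1.65,0,0,0, 25,0,0.05,1.65,0,0,0, 25,0,0.05,1.65,0,0,0, 25,0,0.05,1.65,0,0,0]' 8
python3 -m creep '[25,0,0,-0.5,0,0,0, 25,0,0,-1.5,0,0,0, 25,0,0,-3,0,0,0, 25,0,0,-4.5,0,0,0, 25,0,0,-6,0,0,0, 25,0,0,-7.5,0,0,0, 25,0,0,-9,0,0,0, 25,0,0,-10.5,0,0,0, 25,0,0,-11.2,0,0,0, 25,0,0,-11.2,0,0,0]'
python3 - <<'E'
from h import *
go([.46,0,.36],110);go(b2w(.055,-.095,.36),145)
E
```

```text
time_s: 18.85
tool_pos: [0.3958, -0.3358, 0.0289]
tool_rot: [180.0, -0.0, 70.6]
force: [-1.8, 0.2, 3.3]
grip_width: 0.0365
grasp_force: 8.0
time_s: 19.85
tool_pos: [0.3961, -0.3371, 0.3689]
tool_rot: [179.6, 0.0, 70.6]
force: [-0.8, -1.6, 0.1]
grip_width: 0.0368
grasp_force: 8.0
shift [11.31 -1.73  0.28] turn [ 0.06  0.03 -6.57]
shift [16.88 -4.43  0.26] turn [  0.05   0.05 -12.41]
```

```bash
python3 -m creep '[25,1.3,0,0,0,0,-1, 25,2.8,0,0,0,0,-2, 25,4.4,-0.2,0,0,0,-3, 25,6,-0.4,0,0,0,-4, 25,7.6,-0.7,0,0,0,-5, 25,9.2,-1.1,0,0,0,-6.2, 25,10.7,-1.6,0,0,0,-7.4, 25,12.2,-2.3,0,0,0,-8.6, 25,13.5,-3,0,0,0,-9.8, 25,14.8,-3.7,0,0,0,-11, 25,16,-4.3,0,0,0,-12.1, 25,17,-4.75,0,0,0,-12.4]'
python3 -m creep '[25,0,0,0,0,0,0]'
python3 - <<'E'
from h import *
go(b2w(.045,-.095,.037),145)
o=env.get_obs();print(w2b(o['tool_pos']))
w=cam('wrist');save(w,'pics/w10.png')
E
```

```text
time_s: 21.05
tool_pos: [0.429, 0.1946, 0.3639]
tool_rot: [-179.9, -0.0, 145.3]
force: [0.6, -0.9, 0.3]
grip_width: 0.0366
grasp_force: 8.0
time_s: 21.15
tool_pos: [0.4283, 0.1974, 0.3632]
tool_rot: [-179.9, -0.1, 145.5]
force: [-0.0, -0.7, 0.4]
grip_width: 0.0369
grasp_force: 8.0
shift [-0.24 -0.12 10.87] turn [-0.01 -0.02  0.08]
[ 0.03841035 -0.09099518]
```

View pics/w10.png

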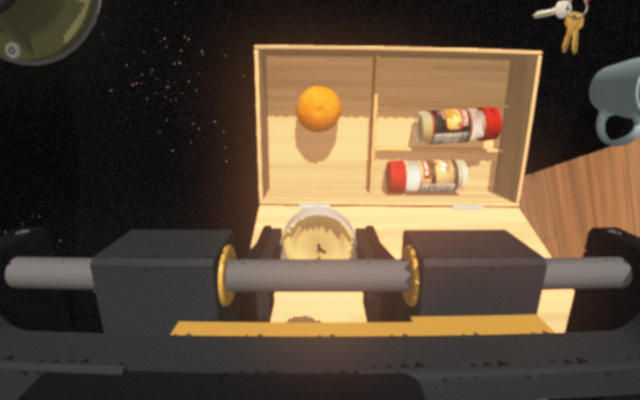

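```bash
python3 -m creep '[25,-0.1,-0.1,1.5,0,0,0, 25,-0.25,-0.1,3,0,0,0, 25,-0.25,-0.1,4.5,0,0,0, 25,-0.25,-0.1,6,0,0,0, 25,-0.25,-0.1,7.5,0,0,0, 25,-0.25,-0.1,8.9,0,0,0, 25,-0.25,-0.1,9.8,0,0,0, 25,-0.25,-0.1,10.4,0,0,0, 25,-0.25,-0.1,10.7,0,0,0, 25,-0.25,-0.1,10.85,0,0,0, 25,-0.25,-0.1,10.85,0,0,0]'
python3 - <<'E'
from h import *
o=env.get_obs();print(w2b(o['tool_pos']))
E
```

```text
time_s: 22.3
tool_pos: [0.4351, 0.1854, 0.0393]
tool_rot: [180.0, 0.0, 145.0]
force: [0.0, -0.9, -0.1]
grip_width: 0.0367
grasp_force: 8.0
[ 0.05093563 -0.09694098]
```

```bash
python3 -m creep '[25,0,0,0.08,0,0,0, 25,0,0,0.14,0,0,0, 25,0,0,0.14,0,0,0, 38,0,0,0.14,0,0,0, 42,0,0,0.14,0,0,0, 48,0,0,0.14,0,0,0, 54,0,0,0.14,0,0,0, 58,0,0,0.14,0,0,0, 58,0,0,-0.5,0,0,0, 58,0,0,-1.5,0,0,0, 58,0,0,-3,0,0,0, 58,0,0,-4.5,0,0,0]'
python3 -m creep '[58,0,0,-1.5,0,0,0, 58,0,0,-3,0,0,0, 58,0,0,-4.5,0,0,0, 58,0,0,-6,0,0,0, 58,0,0,-6.8,0,0,0, 58,0,0,-6.8,0,0,0]'
python3 - <<'E'
from h import *
s=cam('side');save(s,'pics/s11.png');t=cam('top');save(t,'pics/t11.png');w=cam('wrist');save(w,'pics/w11.png')
a=cv2.resize(cv2.imread('pics/s11.png')[40:240,160:360],(400,400));b=cv2.resize(cv2.imread('pics/t11.png')[120:270,180:330],(400,400))
cv2.imwrite('pics/cmb11.png',np.hstack([a,b]))
W=cloud(s);hsv=cv2.cvtColor(s['color'],cv2.COLOR_RGB2HSV)
m=(hsv[...,0]>10)&(hsv[...,0]<25)&(hsv[...,1]>200)&(W[...,2]>.23)&(W[...,2]<.32)&(W[...,1]<.3)&(W[...,0]>.5)&(W[...,0]<.75)
p=W[m]; print(len(p),np.nanmedian(p,0),p[np.argsort(p[:,2])[-30:]].mean(0), np.percentile(p[:,1],[1,99]))
v=np.argwhere(m);print(v.min(0),v.max(0))
pz=p[p[:,2]>np.percentile(p[:,2],50)];print(w2b(pz.mean(0)),[w2b(q) for q in (pz[pz[:,1].argmax()],pz[pz[:,1].argmin()])])
# lid plane
L=(hsv[...,1]<200)&(W[...,2]>.1)&(W[...,2]<.24)&(W[...,0]>.4)&(W[...,0]<.75)&(W[...,1]>.05)&(W[...,1]<.42)
q=W[L]; B=np.array([[*w2b(x),x[2]] for x in q]); th=np.arctan2(B[:,2]-.07,.098-B[:,0]);print(len(q),np.percentile(th,[10,25,50,75,90]))
E
```

```text
time_s: 23.5
tool_pos: [0.4343, 0.1855, 0.1751]
tool_rot: [-179.9, -0.0, 145.0]
force: [1.0, 1.2, 0.6]
grip_width: 0.058
grasp_force: 0.0
time_s: 24.1
tool_pos: [0.4362, 0.1865, 0.3823]
tool_rot: [179.6, 0.2, 145.0]
force: [0.1, 0.3, -0.8]
grip_width: 0.058
grasp_force: 0.0
278 [0.59922012 0.17740312 0.28686306] [0.60472022 0.18323841 0.29184344] [0.14115191 0.23684893]
[ 67 280] [110 304]
[ 0.1910838  -0.00190506] [array([0.19209991, 0.05686167]), array([ 0.19317263, -0.05235365])]
3185 [1.93685296 1.95109662 1.9597862  1.96641824 1.97597356]
```

View pics/cmb11.png

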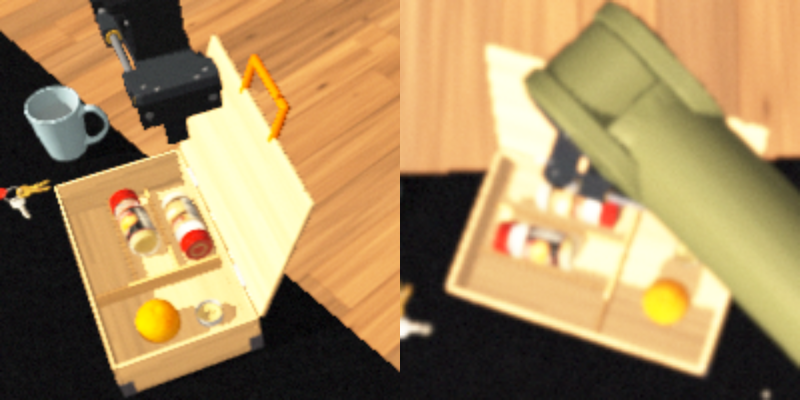

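```bash
python3 - <<'E'
from h import *
go(b2w(.192,-.001,.39),55)
s=cam('side');W=cloud(s);p=W.reshape(-1,3);B=np.c_[(p[:,:2]-C)@np.array([[np.cos(YB),-np.sin(YB)],[np.sin(YB),np.cos(YB)]]),p[:,2]]
i=(abs(B[:,0])<.08)&(B[:,1]>-.01)&(B[:,1]<.16)&(B[:,2]<.15);print(np.percentile(B[i,2],[90,98,99.8]))
E
python3 -m creep '[40,0,0,-0.2,0,0,1.4, 40,0,0,-0.2,0,0,2.8, 40,0,0,-0.2,0,0,4.2, 40,0,0,-0.2,0,0,5.6, 40,0,0,-0.2,0,0,7, 40,0,0,-0.2,0,0,8.4, 40,0,0,-0.2,0,0,9.8, 40,0,0,-0.2,0,0,11.2, 40,0,0,-0.2,0,0,12.6, 40,0,0,-0.2,0,0,14, 40,0,0,-0.2,0,0,15, 40,0,0,-0.2,0,0,15]' 15
python3 - <<'E'
from h import *
go(b2w(.192,-.001,.39),55)
E
```

```text
shift [-4.73  3.2  -0.44] turn [-1.0e-02  1.0e-02  1.5e+01]
[0.04727533 0.04965929 0.05144887]
time_s: 25.5
tool_pos: [0.4344, 0.1856, 0.3824]
tool_rot: [-179.9, 0.1, 55.0]
force: [-0.5, -0.4, -0.9]
grip_width: 0.0399
grasp_force: 0.0
shift [ 3.21  4.73 -0.27] turn [-0.01  0.02 -0.  ]
```

```bash
python3 -m creep '[40,0.8,1.2,-0.2,0,0,0, 40,1.6,2.4,-0.2,0,0,0, 40,2.4,3.6,-0.2,0,0,0, 40,3.2,4.7,-0.2,0,0,0, 40,3.2,4.7,-0.2,0,0,0, 40,3.2,4.7,-0.2,0,0,0]'
python3 - <<'E'
from h import *
w=cam('wrist');save(w,'pics/w12.png');hsv=cv2.cvtColor(w['color'],cv2.COLOR_RGB2HSV);W=cloud(w)
print(env.get_obs()['tool_pos'],w2b(env.get_obs()['tool_pos']))
m=(hsv[...,0]>8)&(hsv[...,0]<25)&(hsv[...,1]>200)&(W[...,2]>.27)&(W[...,2]<.31)
p=W[m];print(len(p)); 
if len(p): print(w2b(np.nanmedian(p,0)),np.nanmax(p[:,2]),[w2b(p[j]) for j in (p[:,1].argmin(),p[:,1].argmax())])
go(b2w(.192,-.001,.289),55)
E
```

```text
time_s: 26.1
tool_pos: [0.6055, 0.1835, 0.3875]
tool_rot: [-179.9, 0.2, 55.1]
force: [-0.8, -0.2, 1.4]
grip_width: 0.0397
grasp_force: 0.0
[0.60485258 0.18378134 0.38891872] [ 0.19088579 -0.00089247]
2136
[0.1957195  0.01193458] 0.29447502632937367 [array([ 0.19981516, -0.04353189]), array([0.18564575, 0.05792535])]
shift [0.   0.04 3.33] turn [-0.01  0.02  0.02]
```

View pics/w12.png

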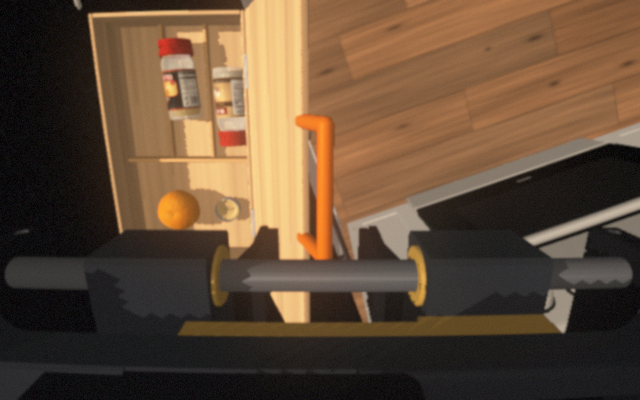

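```bash
python3 -m creep '[40,0,0.08,1,0,0,0, 40,0,0.08,2,0,0,0, 40,0,0.08,2.7,0,0,0, 40,0,0.08,3.1,0,0,0, 40,0,0.08,3.3,0,0,0, 40,0,0.08,3.3,0,0,0, 8,0,0.08,3.3,0,0,0, 8,0,0.08,3.3,0,0,0, 8,0,0.08,3.3,0,0,0, 8,0,0.08,3.3,0,0,0, 8,0,0.08,3.3,0,0,0, 8,0,0.08,3.3,0,0,0]' 15
python3 - <<'E'
from h import *
p=env.get_obs()['tool_pos'];b=w2b(p);print(b,p[2])
# angle from handle pos
x0=.098;f=lambda t:np.array([.098-.236*np.cos(t)+.004*np.sin(t),.07+.236*np.sin(t)+.004*np.cos(t)])
t0=1.965
best=min(np.arange(1.85,2.06,.005),key=lambda t:abs(f(t)[0]-b[0]));print('theta by x',best,f(best), 'grasp z',p[2]-.003)
P0=f(best)
for k,t in enumerate(np.linspace(best,0,37)): d=(f(t)-P0)/.03; print(k,round(t,3),d[0].round(2),(-d[1]).round(2))
E
```

```text
time_s: 27.35
tool_pos: [0.6084, 0.1818, 0.2918]
tool_rot: [179.9, -0.1, 55.0]
force: [1.5, -0.7, 2.3]
grip_width: 0.0114
grasp_force: 15.0
[ 0.19491017 -0.00050093] 0.29178823063461773
theta by x 1.9749999999999974 [0.19449333 0.285409  ] grasp z 0.2887882306346177
0 1.975 0.0 -0.0
1 1.92 -0.4 -0.17
2 1.865 -0.81 -0.31
3 1.81 -1.22 -0.43
4 1.756 -1.64 -0.53
5 1.701 -2.07 -0.6
6 1.646 -2.49 -0.65
7 1.591 -2.92 -0.68
8 1.536 -3.36 -0.69
9 1.481 -3.79 -0.67
10 1.426 -4.22 -0.62
11 1.372 -4.64 -0.56
12 1.317 -5.07 -0.47
13 1.262 -5.48 -0.35
14 1.207 -5.89 -0.22
15 1.152 -6.29 -0.06
16 1.097 -6.69 0.12
17 1.042 -7.07 0.32
18 0.987 -7.44 0.54
19 0.933 -7.8 0.78
20 0.878 -8.14 1.04
21 0.823 -8.47 1.32
22 0.768 -8.78 1.62
23 0.713 -9.08 1.93
24 0.658 -9.36 2.26
25 0.603 -9.62 2.61
26 0.549 -9.86 2.96
27 0.494 -10.08 3.33
28 0.439 -10.28 3.72
29 0.384 -10.46 4.11
30 0.329 -10.62 4.51
31 0.274 -10.75 4.92
32 0.219 -10.87 5.34
33 0.165 -10.95 5.76
34 0.11 -11.02 6.19
35 0.055 -11.06 6.62
36 0.0 -11.08 7.05
```

Bar gripped (11.4 mm). Lower along the arc.

```bash
python3 -m creep '[8,0,-0.2,-0.08,0,0,0, 8,0,-0.4,-0.17,0,0,0, 8,0,-0.8,-0.31,0,0,0, 8,0,-1.2,-0.43,0,0,0, 8,0,-1.64,-0.53,0,0,0, 8,0,-2.07,-0.6,0,0,0, 8,0,-2.5,-0.65,0,0,0, 8,0,-2.92,-0.68,0,0,0, 8,0,-3.36,-0.69,0,0,0, 8,0,-3.8,-0.67,0,0,0, 8,0,-4.22,-0.62,0,0,0, 8,0,-4.22,-0.62,0,0,0]'
python3 - <<'E'
from h import *
p=env.get_obs()['tool_pos'];b=w2b(p);print(b,p[2]-.003)
f=lambda t:np.array([.098-.236*np.cos(t)+.004*np.sin(t),.07+.236*np.sin(t)+.004*np.cos(t)]);print(f(1.426))
E
```

```text
time_s: 28.55
tool_pos: [0.5011, 0.2569, 0.3093]
tool_rot: [-179.9, 0.1, 55.2]
force: [0.1, 2.0, 2.6]
grip_width: 0.0116
grasp_force: 15.0
[ 0.06394693 -0.00046563] 0.3062583785286314
[0.06790549 0.3041075 ]
```

```bash
python3 -m creep '[8,0,-0.42,0.06,0,0,0, 8,0,-0.85,0.15,0,0,0, 8,0,-1.26,0.27,0,0,0, 8,0,-1.67,0.4,0,0,0, 8,0,-2.07,0.56,0,0,0, 8,0,-2.47,0.74,0,0,0, 8,0,-2.85,0.94,0,0,0, 8,0,-3.22,1.16,0,0,0, 8,0,-3.58,1.4,0,0,0, 8,0,-3.92,1.66,0,0,0, 8,0,-4.25,1.94,0,0,0, 8,0,-4.56,2.24,0,0,0]' 20
python3 - <<'E'
from h import *
p=env.get_obs()['tool_pos'];b=w2b(p);print(b,p[2]-.003)
f=lambda t:np.array([.098-.236*np.cos(t)+.004*np.sin(t),.07+.236*np.sin(t)+.004*np.cos(t)]);print(f(.768))
E
```

```text
time_s: 29.75
tool_pos: [0.3911, 0.3338, 0.2419]
tool_rot: [180.0, -0.0, 55.0]
force: [3.2, 4.3, 0.1]
grip_width: 0.0113
grasp_force: 20.0
[-0.07029664 -0.00058819] 0.23887432032986575
[-0.06897636  0.23682594]
```

```bash
python3 -m creep '[8,0,-0.3,0.31,0,0,0, 8,0,-0.58,0.64,0,0,0, 8,0,-0.84,0.99,0,0,0, 8,0,-1.08,1.34,0,0,0, 8,0,-1.3,1.71,0,0,0, 8,0,-1.5,2.1,0,0,0, 8,0,-1.68,2.49,0,0,0, 8,0,-1.84,2.89,0,0,0, 8,0,-1.97,3.3,0,0,0, 8,0,-2.09,3.72,0,0,0, 8,0,-2.17,4.1,0,0,0, 8,0,-2.2,4.3,0,0,0]'
python3 - <<'E'
from h import *
o=env.get_obs();p=o['tool_pos'];b=w2b(p);print(b,p[2]-.003,o['force'])
E
```

```text
time_s: 30.95
tool_pos: [0.339, 0.3704, 0.1127]
tool_rot: [179.8, -0.1, 55.0]
force: [7.4, 2.2, -0.3]
grip_width: 0.0112
grasp_force: 20.0
[-0.13391644 -0.00049604] 0.10965481787279634 [ 7.39004238  2.20562952 -0.28277466]
```

```bash
python3 -m creep '[8,0,-0.03,0.2,0,0,0, 8,0,-0.05,0.4,0,0,0, 8,0,-0.06,0.6,0,0,0, 8,0,-0.07,0.75,0,0,0, 8,0,-0.07,0.9,0,0,0, 8,0,-0.07,1,0,0,0, 8,0,-0.07,1.05,0,0,0, 8,0,-0.07,1.05,0,0,0]'
python3 - <<'E'
from h import *
o=env.get_obs();p=o['tool_pos'];b=w2b(p);print(b,p[2]-.003,o['force'])
E
```

```text
time_s: 31.75
tool_pos: [0.3377, 0.3719, 0.0858]
tool_rot: [179.9, -0.1, 54.9]
force: [0.4, -6.4, 26.1]
grip_width: 0.0113
grasp_force: 20.0
[-1.35821644e-01 -4.72174322e-05] 0.08283860835479578 [ 0.40015851 -6.35323055 26.07245997]
```

```bash
python3 - <<'E'
from h import *
s=cam('side');save(s,'pics/s13.png')
W=cloud(s);p=W.reshape(-1,3);B=np.c_[(p[:,:2]-C)@np.array([[np.cos(YB),-np.sin(YB)],[np.sin(YB),np.cos(YB)]]),p[:,2]]
for x in (-.08,-.04,0,.04,.08):
    i=(abs(B[:,0]-x)<.01)&(B[:,1]>-.16)&(B[:,1]<-.06)&(B[:,2]<.13)&(B[:,2]>.04);print(x,i.sum(),np.median(B[i,2]).round(4))
print(env.get_obs()['force'])
cv2.imwrite('pics/c13.png',cv2.resize(cv2.imread('pics/s13.png')[60:260,140:380],(720,600)))
E
```

```text
-0.08 252 0.0773
-0.04 246 0.0778
0 241 0.0777
0.04 233 0.0777
0.08 222 0.077
[ 0.46215259 -6.07008106 24.47205464]
```

View pics/c13.png

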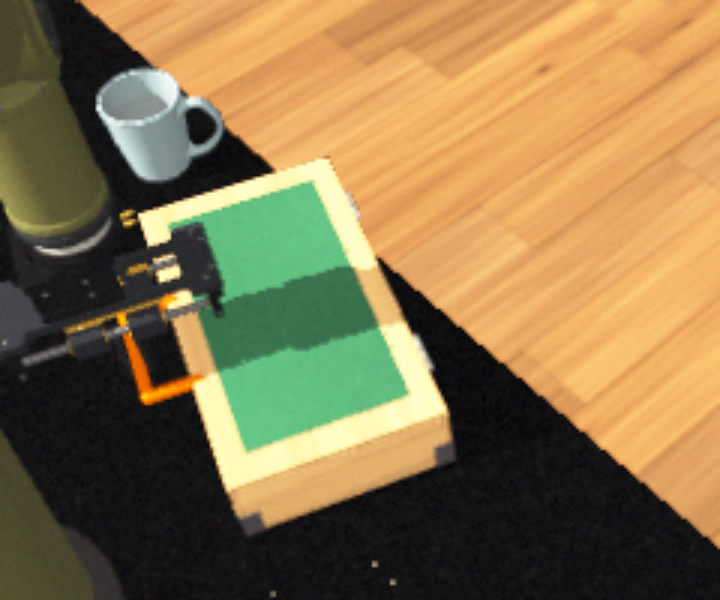

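```bash
python3 -m creep '[8,0,0,-0.06,0,0,0, 8,0,0,-0.1,0,0,0, 20,0,0,-0.1,0,0,0, 28,0,0,-0.1,0,0,0, 28,0,0,-0.1,0,0,0, 28,0,0,-0.1,0,0,0, 28,0,0,-0.5,0,0,0, 28,0,0,-1.2,0,0,0, 28,0,0,-2,0,0,0, 28,0,0,-3,0,0,0, 28,0,0,-4,0,0,0, 28,0,0,-5,0,0,0]'
python3 - <<'E'
from h import *
for n in ('side','top'):
    s=cam(n);W=cloud(s);p=W.reshape(-1,3);B=np.c_[(p[:,:2]-C)@np.array([[np.cos(YB),-np.sin(YB)],[np.sin(YB),np.cos(YB)]]),p[:,2]]
    for x in (-.08,0,.08):
        i=(abs(B[:,0]-x)<.01)&(B[:,1]>-.16)&(B[:,1]<-.06)&(B[:,2]<.13)&(B[:,2]>.04);print(x,i.sum(),np.median(B[i,2]).round(4))
s=cam('side');print(onplane(s,[(448,244)],.04)); W=cloud(s); hsv=cv2.cvtColor(s['color'],cv2.COLOR_RGB2HSV)
i=(W[...,2]>.008)&(W[...,2]<.06)&(W[...,1]<.05)&(W[...,1]>-.36)&(W[...,0]>.3)&(W[...,0]<.6)&((hsv[...,0]<40))
k,l,st,ce=cv2.connectedComponentsWithStats(i.astype(np.uint8));print([(st[j],np.nanmedian(W[l==j],0).round(3)) for j in range(1,k) if st[j,4]>25])
save(s,'pics/s14.png')
E
```

```text
time_s: 33.0
tool_pos: [0.3355, 0.3723, 0.234]
tool_rot: [-180.0, -0.0, 55.0]
force: [-0.3, 0.3, -0.0]
grip_width: 0.0283
grasp_force: 0.0
-0.08 252 0.0773
0 243 0.0779
0.08 225 0.077
-0.08 136 0.0785
0 176 0.079
0.08 165 0.0789
[[ 0.53729557 -0.30125449  0.04      ]]
[(array([ 430,  235,   38,   36, 1023], dtype=int32), array([ 0.52 , -0.311,  0.036]))]
```

View pics/s14.png

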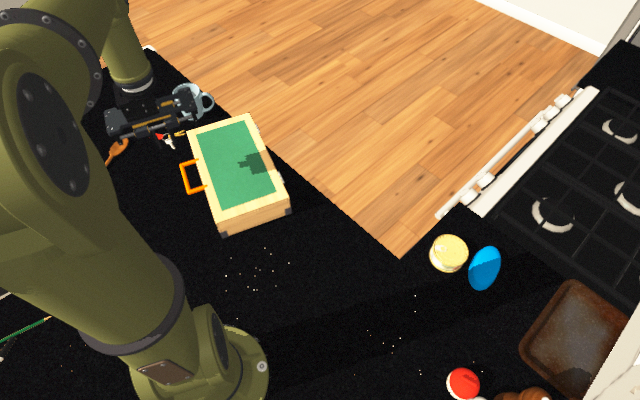

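The lid is shut flat and the tuna tin at (448,252) is where it started. No mandarin or tea light is left on the worktop, and the robot is clear of everything.

```bash
python3 -c "
from cell import env; print(env.sign_off())"
```

```text
the job is handed in; nothing more can be done
None
```

The box is packed and handed in, though sign-off gave no verdict: both jars lie flat in their lanes, the mandarin and tea light sit apart in the compartment, the lid was lowered by its handle until fully shut, and the tuna tin was not touched.

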